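# Load a steel tube into the welding jig behind the dog

### The job

Load the long square steel tube into the welding jig by pushing it across the board: feed its left end in at a slant behind the bench dog (the upright steel pin), then swing the right end in, so that the tube lies flat against the fence, between the two drilled blocks, with its left end up against the left block. Do not lift or tip the tube, and leave the mug, the wrench and the short offcut where they are.

Things in the scene. Friction and masses are not known exactly. Their poses are not given: they have to be found in the camera images.
- jig: jig fixed to the board, turned a little differently each time: a dark angle-iron fence, 520 mm long, 25 mm high, and two drilled steel blocks in front of it. Origin at board height on the fence face the tube must lie against, half-way between the blocks; x points into the fence, away from the robot; y to the left along the fence (left and right as the robot sees them)
- left_stop (a point): middle of the inner face of the left block, 25 mm in front of the fence face, 12.5 mm up, at y = +162.5 mm in the jig's frame, same axes as the jig. The block is 76 mm long (y), 25 mm high and reaches 50 mm out from the fence face towards the robot
- right_stop (a point): the same point on the right block, at y = -162.5 mm in the jig's frame; the block is alike. The bay between the two blocks is thus 325 mm long, 65 mm longer than the tube
- dog: the bench dog: an upright round bare steel pin, 19 mm in diameter and 46 mm high, fixed in the board in front of the left part of the bay, 75 to 85 mm to the right of the left block's inner face; the clear gap between it and the fence is about 42 mm. Origin on its axis at board height. It does not move
- tube: the long square steel tube, 25 x 25 x 260 mm, about 0.36 kg, loose on the board on the robot's side of the jig, its left end to the right of the dog. Origin at the centre of its underside; y along it towards its left end, x across it towards the fence, z up. Its ends look open but push as flat faces; it slides under a push of a few newtons and stops when let go
- tube_left (a point): centre of the tube's left end face, 12.5 mm above its underside; same axes as the tube
- tube_right (a point): centre of the tube's right end face, 12.5 mm above its underside; same axes as the tube
- mug: a white mug, 82 mm wide and 95 mm high, on the board to the right of the jig and farther off. Origin at the centre of its underside. To be left alone
- wrench: a steel wrench 200 mm long lying flat on the board well to the left. Origin under its middle, its length along its x axis. To be left alone
- offcut: a short offcut of the same square tube, 25 x 25 x 70 mm, lying beyond the fence. Origin at the centre of its underside, its length along y. To be left alone

How it is judged:
On the way:
1. the tube's left end is in behind the dog while its right end is still out in front of the bay (x of tube_left in the frame of jig above -0.042 m and y of tube_left in the frame of dog above 0.008 m and x of tube_right in the frame of jig below -0.03 m), for 0.1 s.
At the end, for the whole second after the job is handed in: the tube rests flat on the board inside the bay, behind the dog, both its ends within 4 mm of the fence face and its left end within 6 mm of the left block, at rest (x of tube_left in the frame of jig between -0.0165 and -0.01 m and x of tube_right in the frame of jig between -0.0165 and -0.01 m and y of tube in the frame of jig between 0.0265 and 0.0345 m and angle between the y axis of tube and the y axis of jig, either way round below 0.03 rad and angle between tube's own z axis and vertical below 0.05 rad and height (world z) of tube below 0.003 m and linear speed of tube below 0.01 m/s and angular speed of tube below 0.05 rad/s); the robot touches nothing.
It fails at once if the tube is lifted or tipped: an end or its underside more than about 12 mm off the board (height (world z) of tube above 0.012 m or height (world z) of any of tube_left, tube_right above 0.025 m or angle between tube's own z axis and vertical above 0.25 rad).
It fails at once if the mug is moved more than 15 mm (distance of mug from where it was at the start of the episode above 0.015 m).
It fails at once if the wrench is moved more than 15 mm (distance of wrench from where it was at the start of the episode above 0.015 m).
It fails at once if the offcut is moved more than 15 mm (distance of offcut from where it was at the start of the episode above 0.015 m).
It also fails if it takes over 72 s, if anything falls off the work surface, if the arm or the gripper's body presses on something with over 40 N, if the wrist force passes 120 N, or if a joint passes its speed limit or range.

### The arm

A 6-joint arm with a two-finger parallel gripper is mounted at the origin on the work surface. World frame = base frame: x ahead of the robot, y to its left, z up, the work surface at z = 0. Lengths are in m, angles in rad, forces in N, time in s.
With the tool pointing down it reaches from about 0.375 to 0.975 m from the base axis. Payload 3.8 kg.
Tool frame: the origin (TCP) lies at the very end of the fingers, on their centre line; the grasp point (between the pads) lies 19 mm behind it (bot.pinch_z is the distance from the TCP to the grasp point, in m); x points along the fingers, y is the direction in which the jaws open and shut, and the axes are right-handed (so a half turn about x gives the same grasp; the last joint's range is limited). The gripper opens to 85 mm and grips with 20 to 120 N. Pads are 22 mm wide; open, the fingers measure 114 mm over their backs; the gripper's body (76 mm by 85 mm) begins 54 mm behind the grasp point. The pads swing forward as they close: fully open they stand 13 mm farther back than shut.
Start: joints at [1.158, 0.264, 1.604, -0, 1.274, -0.037], TCP at [0.248, 0.628, 0.231] pointing down, gripper open.
Joint ranges: [-2.63, 2.63], [-0.94, 2.18], [0.31, 2.57], [-1.31, 4.45], [0, 2.66], [-2.55, 2.55]. Speed limits (rad/s): [2.57, 2.57, 3.14, 3.14, 3.14, 3.14].

### API

Orientations are given as a rotation vector (axis times angle).
In Python, from workcell import monitor, imaging, finish_job, bot gives the robot as it stands.
- The arm moves only by the tool jog_arm, never from a script. Its argument "rows" is a list of rows, each a list of 7 numbers: the shift along the tool's x, y, z in m, then the turn, a rotation vector about the tool's x, y, z in rad, then the opening in per cent of the stroke, from 0 (shut) to 100 (fully open). A call has 1 to 20 rows; each row is the pose to reach, as a shift and turn from the pose measured when the call began, along the tool's axes at that moment; what a row does not reach only later rows make up. A row lasts 1/10 s, in which the tool goes at most 50 mm and 8.59 degrees, less where a joint would pass 70% of its speed; a pose out of reach is approached as far as the arm can. A call with a gripper value outside its range is refused whole. The fingers move at their own pace and stop on an object; "force" is the grip in N (left out, the last holds). Time passes only in rows, so rows that repeat a pose let the fingers close. It gives the time, the measured TCP pose, the force and the opening at its end, in the units of the state.
- monitor.read_state(): the state, without advancing time (a new reading comes with each control period).
- imaging.read_camera(name): name is "scene" or "top" or "wrist"; returns the picture (384x512x3 uint8, blue, green, red); there is no depth.
- imaging.camera_params(name): a dict with "fx", "fy", "cx", "cy" (pixels), "T" (4x4, takes a point from camera to world coordinates); the wrist camera has in their place "T_tool_cam" (4x4, takes a point from camera to tool coordinates, whose origin is the TCP and whose axes are the tool frame's). Camera axes: x right, y down, z forward; pixel columns grow to the right and rows downward; lengths in m; the calibration is good to about 2 mm. A picture is of the moment at which its call begins: read the wrist's pose just before it. camera_params takes no time and is no camera call.
- finish_job(): hands the job in, once; it reports no verdict.
The state is a dict: "time": time; "q": joint angles; "joint_vel": joint speeds; "joint_torque": joint torques, N m; "tool_pos": TCP position; "tcp_rot": TCP orientation; "wrist_force": force on the tool from outside, world axes, zero at the start; "torque": the same for the moment, N m; "width": opening from 0.0 (shut) to 1.0 (fully open).
Only numpy, scipy, OpenCV 4.12 (cv2) and the standard library are available. Lean on these libraries where they do the work, as an engineer would, in place of code of your own. Each camera call takes 0.05 s, during which the arm holds its last target. There are 200 camera calls.

## Working session

There is one attempt and no reset: what is moved stays moved. The work goes in short steps, Python scripts to look and compute and a tool call to move; the robot and the scene stay as the last step left them, time stands still between calls to the robot, and variables do not carry over. Pictures are saved under pics/ and viewed, about 8 in all and at most 12, crops included, and the job is handed in when it is done.

Besides the shell and the picture viewer there is one more tool, called after ">>>" as name(argument=value, ...) on one line, values as JSON. jog_arm: Moves the arm, as the interface text tells. Its arguments: {"type":"object","properties":{"rows":{"type":"array","items":{"type":"array","items":{"type":"number"}}},"force":{"type":"number"}},"required":["rows"]}

```bash
mkdir -p pics; ls
python3 - <<'E'
from workcell import monitor, imaging, bot
import cv2, numpy as np
s=monitor.read_state(); print(s)
for n in ["top","scene"]:
    cv2.imwrite(f"pics/{n}0.png",imaging.read_camera(n)); print(n,imaging.camera_params(n))
print(imaging.camera_params("wrist"))
E
```

```text
pics
{'time': 0.0, 'q': array([ 1.15813313e+00,  2.64732145e-01,  1.60539726e+00,  2.59760298e-05,
        1.27367487e+00, -3.68921021e-02]), 'joint_vel': array([-1.97952923e-03,  5.31639311e-05, -1.49296977e-03,  5.86869599e-04,
       -6.40167032e-04, -5.90584634e-04]), 'joint_torque': array([-1.57547802e-04, -5.15110373e+01, -3.67316401e+01, -1.30831522e-04,
        1.30144510e-02, -9.88050601e-06]), 'tool_pos': array([0.24741259, 0.62723398, 0.22996361]), 'tcp_rot': array([ 0.29314524,  1.55113325, -0.29653974]), 'wrist_force': array([ 0.64888351,  0.71060545, -0.10659741]), 'torque': array([-0.00982408,  0.00316073, -0.05874033]), 'width': 1.0012950562475293}
top {'fx': 439.98809893185484, 'fy': 439.98809893185484, 'cx': 249.2674151152708, 'cy': 190.76635773909754, 'T': array([[-0.0844186 , -0.97673871,  0.1971167 ,  0.33412583],
       [-0.99642917,  0.08305892, -0.01517016,  0.03137439],
       [-0.00155501, -0.19769347, -0.98026266,  1.45554454],
       [ 0.        ,  0.        ,  0.        ,  1.        ]])}
scene {'fx': 353.40585483211566, 'fy': 353.40585483211566, 'cx': 252.8389489926393, 'cy': 188.61858413683152, 'T': array([[ 0.59459831,  0.66148751, -0.45704172,  1.11276974],
       [ 0.80392728, -0.49789863,  0.32526587, -0.346829  ],
       [-0.01240114, -0.56083084, -0.82783753,  0.95467046],
       [ 0.        ,  0.        ,  0.        ,  1.        ]])}
{'fx': 327.4954988780478, 'fy': 327.4954988780478, 'cx': 252.9308092445194, 'cy': 194.21495538937734, 'T_tool_cam': array([[ 5.45257338e-04, -2.58404246e-01,  9.66036722e-01,
        -1.42188323e-01],
       [ 9.99999851e-01,  1.74780444e-04, -5.17675194e-04,
         2.52387580e-05],
       [-3.50748591e-05,  9.66036860e-01,  2.58404303e-01,
        -6.56910780e-02],
       [ 0.00000000e+00,  0.00000000e+00,  0.00000000e+00,
         1.00000000e+00]])}
```

View pics/top0.png

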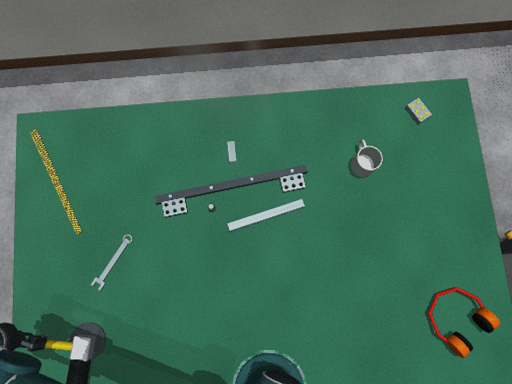

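View pics/scene0.png

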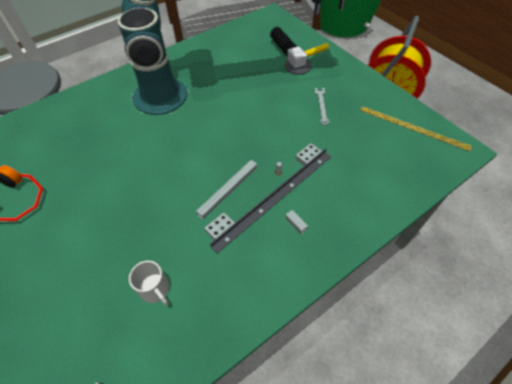

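Top view: fence (157,200)–(307,169), blocks near (175,207) and (292,183), dog (211,208), tube (229,227)–(304,203). I'll measure these on planes at their top heights.

```bash
cat > h.py <<'E'
from workcell import monitor, imaging, bot
import cv2, numpy as np
from scipy.spatial.transform import Rotation as R
def cam(n):
    p=imaging.camera_params(n)
    if n=="wrist":
        s=monitor.read_state(); T=np.eye(4); T[:3,:3]=R.from_rotvec(s['tcp_rot']).as_matrix(); T[:3,3]=s['tool_pos']; p['T']=T@p['T_tool_cam']
    return p
def ray(p,uv,z):
    uv=np.atleast_2d(uv).astype(float)
    d=np.c_[(uv[:,0]-p['cx'])/p['fx'],(uv[:,1]-p['cy'])/p['fy'],np.ones(len(uv))]@p['T'][:3,:3].T
    o=p['T'][:3,3]; return o+d*((z-o[2])/d[:,2])[:,None]
def proj(p,X):
    c=(np.atleast_2d(X)-p['T'][:3,3])@p['T'][:3,:3]
    return np.c_[c[:,0]/c[:,2]*p['fx']+p['cx'],c[:,1]/c[:,2]*p['fy']+p['cy']]
def comps(m,amin=15):
    for c in cv2.findContours(m.astype(np.uint8),cv2.RETR_EXTERNAL,cv2.CHAIN_APPROX_NONE)[0]:
        if cv2.contourArea(c)>=amin: yield c[:,0].astype(float)
def rect(p,c,z):
    w=ray(p,c,z)[:,:2]; (x,y),(a,b),t=cv2.minAreaRect((w*1000).astype(np.float32)); bp=cv2.boxPoints(((x,y),(a,b),t))
    return np.array([x,y]),sorted((a,b)),bp
E
python3 - <<'E'
from h import *
for n in ["top","scene"]:
    im=cv2.imread(f"pics/{n}0.png"); p=cam(n); hsv=cv2.cvtColor(im,cv2.COLOR_BGR2HSV)
    for nm,m in [("bright",(hsv[...,1]<60)&(hsv[...,2]>105)),("dark",(hsv[...,1]<80)&(hsv[...,2]<95))]:
        for c in comps(m,8):
            q,s,b=rect(p,c,.025)
            if .45<q[0]/1000<1 and abs(q[1])<400: print(n,nm,c.mean(0).round(),q.round(1),np.round(s,1),b.round().tolist())
im=cv2.imread("pics/top0.png")[150:250,140:320]
cv2.imwrite("pics/c0.png",cv2.resize(im,None,fx=4.4,fy=4.4,interpolation=cv2.INTER_CUBIC))
E
```

```text
top bright [211. 206.] [581.6 140.8] [13.3 16.5] [[574.0, 133.0], [588.0, 132.0], [589.0, 148.0], [576.0, 150.0]]
top bright [266. 215.] [537.8 -37.8] [ 26.9 260. ] [[495.0, 86.0], [554.0, -168.0], [580.0, -161.0], [521.0, 92.0]]
top bright [174. 207.] [589.5 260.9] [52.1 75.7] [[558.0, 295.0], [569.0, 220.0], [620.0, 227.0], [610.0, 302.0]]
top bright [210. 187.] [643.8 136.6] [10.  10.3] [[638.0, 132.0], [649.0, 131.0], [649.0, 141.0], [639.0, 142.0]]
top bright [292. 182.] [ 640.1 -135.5] [51.9 77. ] [[609.0, -101.0], [619.0, -177.0], [671.0, -170.0], [661.0, -94.0]]
top bright [231. 151.] [762.4  58.4] [25.4 73.4] [[725.0, 71.0], [726.0, 45.0], [799.0, 46.0], [799.0, 72.0]]
top bright [237. 128.] [676.2 -64. ] [ 794.7 1805. ] [[267.0, 833.0], [291.0, -972.0], [1086.0, -961.0], [1061.0, 844.0]]
top dark [231. 184.] [650.6  66.6] [ 29.1 512.5] [[603.0, 319.0], [669.0, -189.0], [698.0, -186.0], [632.0, 323.0]]
top dark [360. 168.] [ 669.4 -366. ] [54.2 80.1] [[621.0, -372.0], [657.0, -413.0], [717.0, -360.0], [682.0, -319.0]]
scene bright [149. 283.] [ 674.7 -395.9] [ 92.4 139. ] [[
[... 1115 characters left out ...]
]]
scene dark [165. 282.] [ 700.1 -353.7] [18.3 49.3] [[675.0, -361.0], [724.0, -365.0], [725.0, -347.0], [676.0, -343.0]]
scene dark [294. 225.] [776.5  36.2] [ 4.5 58.9] [[747.0, 37.0], [747.0, 33.0], [806.0, 35.0], [806.0, 40.0]]
scene dark [323. 299.] [999.7  49.5] [ 36.2 853.2] [[981.0, -377.0], [1017.0, -377.0], [1019.0, 476.0], [982.0, 476.0]]
scene dark [278. 171.] [593.9 127.4] [21.1 26.8] [[578.0, 134.0], [591.0, 111.0], [610.0, 121.0], [596.0, 144.0]]
scene dark [229. 192.] [563.7 -43.8] [  6.2 245.9] [[532.0, 75.0], [589.0, -164.0], [595.0, -163.0], [538.0, 77.0]]
scene dark [272. 198.] [645.9  57.3] [ 74.9 516. ] [[577.0, 309.0], [641.0, -203.0], [715.0, -194.0], [651.0, 318.0]]
```

View pics/c0.png

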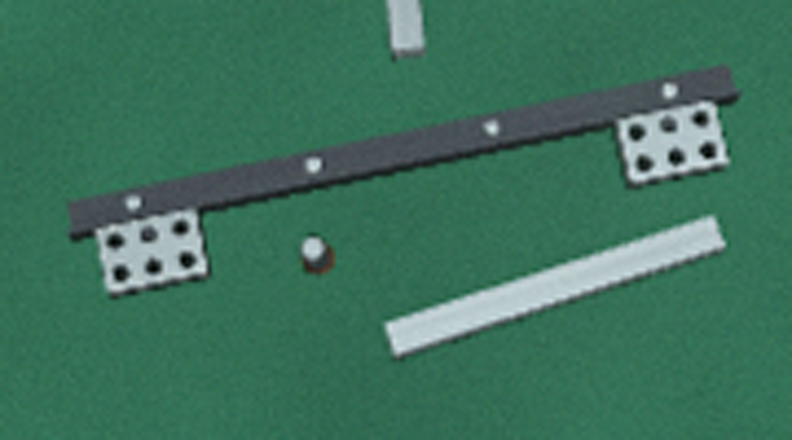

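```bash
cat >> h.py <<'E'
O=np.array([.6396,.0659]); YAW=np.arctan2(50.6,396.4)
U=np.array([np.cos(YAW),np.sin(YAW)]); V=np.array([-np.sin(YAW),np.cos(YAW)])
def uv(w): d=np.atleast_2d(w)[:,:2]-O; return np.c_[d@U,d@V]*1000
RJ=np.c_[[0,0,-1],np.r_[V,0],np.r_[U,0]]
def goal(u,v,z):
    "shift (m) and turn in tool axes to jig u,v mm, height z m, aligned"
    s=monitor.read_state(); A=R.from_rotvec(s['tcp_rot']).as_matrix(); w=np.r_[O+U*u/1000+V*v/1000,z]
    return (A.T@(w-s['tool_pos'])).round(4), R.from_matrix(A.T@RJ).as_rotvec().round(4)
def st():
    s=monitor.read_state(); print('t',round(s['time'],2),'uv',uv(s['tool_pos'])[0].round(1),'z',s['tool_pos'][2].round(4),'F',s['wrist_force'].round(1),'w',round(s['width'],2)); return s
E
python3 - <<'E'
from h import *
im=cv2.imread("pics/top0.png"); p=cam("top"); hsv=cv2.cvtColor(im,cv2.COLOR_BGR2HSV)
for c in comps((hsv[...,1]<60)&(hsv[...,2]>105),8):
    q,s,b=rect(p,c,.046 if abs(c.mean(0)-[211,206]).max()<3 else .025)
    if 450<q[0]<1000 and abs(q[1])<400: print(uv(q/1000).round(1),np.round(s,1),uv(b/1000).round(1).tolist())
st(); print(goal(-160,20,.16), goal(-160,20,.008))
E
```

```text
[[-51.9  80.5]] [13.2 16.2] [[-60.0, 74.0], [-47.1, 71.2], [-43.7, 87.1], [-56.6, 89.8]]
[[-114.1  -90. ]] [ 26.9 260. ] [[-140.6, 37.9], [-114.4, -220.7], [-87.6, -218.0], [-113.9, 40.7]]
[[-25.  199.8]] [52.1 75.7] [[-51.5, 237.3], [-50.7, 161.6], [1.4, 162.2], [0.6, 237.9]]
[[13.1 69.6]] [10.  10.3] [[7.1, 65.7], [17.2, 63.7], [19.1, 73.5], [9.0, 75.5]]
[[ -25.  -199.8]] [51.9 77. ] [[-51.1, -161.5], [-50.7, -238.4], [1.2, -238.2], [0.8, -161.2]]
[[120.8 -23. ]] [25.4 73.4] [[85.8, -6.2], [82.9, -31.4], [155.8, -39.8], [158.7, -14.6]]
[[  19.9 -133.5]] [ 794.7 1805. ] [[-272.8, 808.2], [-477.1, -985.2], [312.5, -1075.2], [516.9, 718.2]]
t 0.1 uv [-317.9  606.5] z 0.2301 F [0.2 0.3 0.7] w 1.0
(array([ 0.0709, -0.4377,  0.421 ]), array([-0.5028, -0.0006,  0.002 ])) (array([ 0.2229, -0.4374,  0.421 ]), array([-0.5028, -0.0006,  0.002 ]))
```

>>> jog_arm(rows=[[0.02, -0.05, 0.05, -0.1, 0, 0, 0], [0.03, -0.1, 0.1, -0.2, 0, 0, 0], [0.05, -0.15, 0.15, -0.3, 0, 0, 0], [0.07, -0.2, 0.2, -0.4, 0, 0, 0], [0.07, -0.25, 0.25, -0.5, 0, 0, 0], [0.071, -0.3, 0.3, -0.503, 0, 0, 0], [0.071, -0.35, 0.35, -0.503, 0, 0, 0], [0.071, -0.4, 0.4, -0.503, 0, 0, 0], [0.071, -0.438, 0.421, -0.503, 0, 0, 0], [0.071, -0.438, 0.421, -0.503, 0, 0, 0], [0.071, -0.438, 0.421, -0.503, 0, 0, 0], [0.071, -0.438, 0.421, -0.503, 0, 0, 0], [0.071, -0.438, 0.421, -0.503, 0, 0, 0], [0.071, -0.438, 0.421, -0.503, 0, 0, 0], [0.071, -0.438, 0.421, -0.503, 0, 0, 0], [0.071, -0.438, 0.421, -0.503, 0, 0, 0]])

```text
time: 1.7
tool_pos: [0.4777, 0.0661, 0.1597]
tcp_rot: [-0.102, 1.57, 0.1]
wrist_force: [0.4, -0.3, -0.4]
width: 0.0
```

Run:
```python
from h import *
st(); print(goal(-165,18,.008)); cv2.imwrite("pics/w1.png",imaging.read_camera("wrist"))
```

```text
t 1.7 uv [-160.6   20.7] z 0.1597 F [ 0.4 -0.3 -0.4] w 0.0
(array([ 0.1517, -0.0025, -0.0042]), array([ 0.0012, -0.0017,  0.0013]))
```

View pics/w1.png

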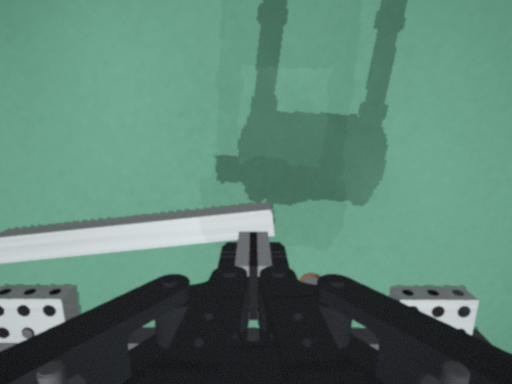

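Wrist view: tube's left end at (272,205–237), dog at (310,278), blocks either side; consistent with the top view. Going down in front of the tube's left end and pushing.

>>> jog_arm(rows=[[0.02, -0.001, -0.008, 0, 0, 0, 0], [0.06, -0.001, -0.008, 0, 0, 0, 0], [0.1, -0.001, -0.008, 0, 0, 0, 0], [0.13, -0.001, -0.008, 0, 0, 0, 0], [0.145, -0.001, -0.008, 0, 0, 0, 0], [0.151, -0.001, -0.008, 0, 0, 0, 0], [0.151, -0.001, -0.008, 0, 0, 0, 0], [0.151, -0.001, 0.0, 0, 0, 0, 0], [0.151, -0.001, 0.006, 0, 0, 0, 0], [0.151, -0.001, 0.012, 0, 0, 0, 0], [0.151, -0.001, 0.018, 0, 0, 0, 0], [0.151, -0.001, 0.024, 0, 0, 0, 0], [0.151, -0.001, 0.03, 0, 0, 0, 0], [0.151, -0.001, 0.036, 0, 0, 0, 0], [0.151, -0.001, 0.042, 0, 0, 0, 0], [0.151, -0.001, 0.048, 0, 0, 0, 0], [0.151, -0.001, 0.054, 0, 0, 0, 0], [0.151, -0.001, 0.06, 0, 0, 0, 0], [0.151, -0.001, 0.06, 0, 0, 0, 0]])

```text
time: 3.65
tool_pos: [0.5389, 0.0728, 0.0089]
tcp_rot: [-0.102, 1.568, 0.1]
wrist_force: [0.6, -0.1, -0.3]
width: -0.002
```

```bash
cat >> h.py <<'E'
def tube(name="top"):
    p=cam(name); im=imaging.read_camera(name); hsv=cv2.cvtColor(im,cv2.COLOR_BGR2HSV)
    for c in comps((hsv[...,1]<60)&(hsv[...,2]>105),60):
        q,s,b=rect(p,c,.025)
        if 15<s[0]<35 and s[1]>60 and s[1]<300: 
            e=uv(b/1000); e=e[np.argsort(e[:,1])]; r,l=e[:2].mean(0),e[2:].mean(0)
            print('tube?',np.round(s,1),'left',l.round(1),'right',r.round(1),'rel deg',np.degrees(np.arctan2(-(l-r)[0],(l-r)[1])).round(1))
    return im
E
python3 - <<'E'
from h import *
st(); im=tube(); cv2.imwrite("pics/t2.png",cv2.resize(im[120:270,120:350],None,fx=3.3,fy=3.3,interpolation=cv2.INTER_CUBIC))
E
```

```text
t 3.65 uv [-99.   19.6] z 0.0089 F [ 0.6 -0.1 -0.3] w -0.0
tube? [ 32.9 197.9] left [-76.6 -24.7] right [-125.5 -216.5] rel deg -14.3
tube? [25.5 73.8] left [122.5 -10.3] right [119.4 -35.6] rel deg -7.0
```

View pics/t2.png

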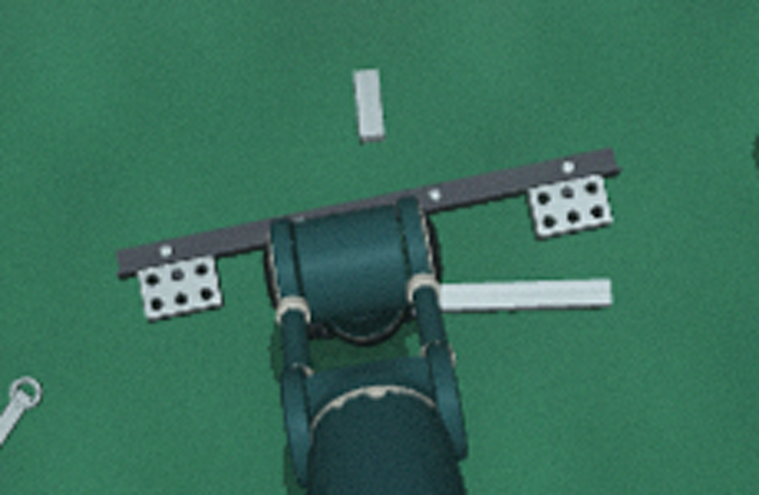

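The tube is swung to slant the right way; the arm hides its left half from the top camera, so I'll use the scene camera (bias-corrected against the blocks).

```bash
cat >> h.py <<'E'
def lines(name,sh=(0,0)):
    "tube axis & ends from mask, in jig frame"
    p=cam(name); im=imaging.read_camera(name); hsv=cv2.cvtColor(im,cv2.COLOR_BGR2HSV)
    for c in comps((hsv[...,1]<60)&(hsv[...,2]>105),60):
        w=ray(p,c,.025); e=uv(w)-np.array(sh); e=e[(abs(e)<350).all(1)]
        if len(e)<30: continue
        (x,y),(a,b),t=cv2.minAreaRect(e.astype(np.float32)); print(name,'c',round(x,1),round(y,1),'size',round(a,1),round(b,1),cv2.boxPoints(((x,y),(a,b),t)).round(1).tolist())
    return im
E
python3 - <<'E'
from h import *
cv2.imwrite("pics/s2.png",lines("scene"));
E
```

```text
scene c -20.6 -205.2 size 52.0 79.7 [[-46.70000076293945, -165.39999389648438], [-46.5, -245.10000610351562], [5.599999904632568, -244.89999389648438], [5.300000190734863, -165.1999969482422]]
scene c 129.2 -28.4 size 29.4 75.8 [[89.9000015258789, -38.599998474121094], [165.1999969482422, -47.29999923706055], [168.60000610351562, -18.100000381469727], [93.30000305175781, -9.5]]
scene c -91.5 -96.8 size 263.6 32.7 [[-129.39999389648438, -224.10000610351562], [-97.0999984741211, -229.5], [-53.599998474121094, 30.5], [-85.9000015258789, 35.900001525878906]]
scene c -19.7 194.3 size 52.6 80.6 [[-46.099998474121094, 234.5], [-45.900001525878906, 153.89999389648438], [6.699999809265137, 154.0], [6.5, 234.60000610351562]]
scene c 331.0 -253.9 size 188.8 27.2 [[311.8999938964844, -347.3999938964844], [339.0, -348.8999938964844], [350.1000061035156, -160.5], [323.0, -158.89999389648438]]
```

View pics/s2.png

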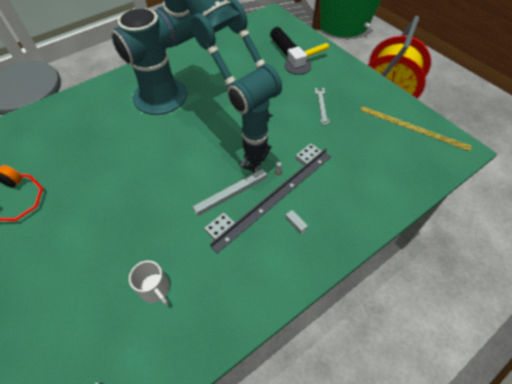

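Corrected tube pose: left (-75, 37), right (-118, -220), slant 9.5°. Next: a bit more push at the left, then a push at the middle.

>>> jog_arm(rows=[[0.0, 0, 0.006, 0, 0, 0, 0], [0.0, 0, 0.012, 0, 0, 0, 0], [0.0, 0, 0.018, 0, 0, 0, 0], [0.0, 0, 0.018, 0, 0, 0, 0], [0.0, 0, 0, 0, 0, 0, 0], [0.0, 0, -0.03, 0, 0, 0, 0], [0.0, -0.05, -0.06, 0, 0, 0, 0], [0.0, -0.09, -0.06, 0, 0, 0, 0], [0.0, -0.101, -0.06, 0, 0, 0, 0], [0.0, -0.101, -0.05, 0, 0, 0, 0], [0.0, -0.101, -0.035, 0, 0, 0, 0], [0.0, -0.101, -0.025, 0, 0, 0, 0], [0.0, -0.101, -0.018, 0, 0, 0, 0], [0.0, -0.101, -0.012, 0, 0, 0, 0], [0.0, -0.101, -0.006, 0, 0, 0, 0], [0.0, -0.101, 0, 0, 0, 0, 0], [0.0, -0.101, 0.004, 0, 0, 0, 0], [0.0, -0.101, 0.004, 0, 0, 0, 0]])

```text
time: 5.55
tool_pos: [0.5548, -0.0265, 0.0085]
tcp_rot: [-0.102, 1.569, 0.1]
wrist_force: [-1.1, 0.4, -1.2]
width: -0.002
```

Run:
```python
from h import *
st(); lines("scene",(4.85,-5.4))
```

```text
t 5.55 uv [-95.9 -81. ] z 0.0085 F [-1.1  0.4 -1.2] w -0.0
scene c -25.4 -198.9 size 52.0 81.4 [[-51.599998474121094, -158.3000030517578], [-51.29999923706055, -239.6999969482422], [0.699999988079071, -239.5], [0.5, -158.10000610351562]]
scene c 124.4 -23.0 size 29.4 75.8 [[85.0999984741211, -33.20000076293945], [160.39999389648438, -41.900001525878906], [163.6999969482422, -12.699999809265137], [88.4000015258789, -4.099999904632568]]
scene c -75.7 -90.7 size 262.2 31.2 [[-128.1999969482422, -211.8000030517578], [-98.30000305175781, -220.8000030517578], [-23.200000762939453, 30.5], [-53.099998474121094, 39.400001525878906]]
scene c -24.3 200.0 size 79.8 52.1 [[-50.29999923706055, 160.1999969482422], [1.7000000476837158, 160.1999969482422], [1.7000000476837158, 239.89999389648438], [-50.29999923706055, 239.89999389648438]]
scene c 326.8 -248.4 size 200.9 29.4 [[300.70001220703125, -346.6000061035156], [329.8999938964844, -349.8999938964844], [352.8999938964844, -150.3000030517578], [323.70001220703125, -147.0]]
```

>>> jog_arm(rows=[[0.0, 0, -0.03, 0, 0, 0, 0], [0.0, 0, -0.06, 0, 0, 0, 0], [0.0, -0.05, -0.065, 0, 0, 0, 0], [0.0, -0.1, -0.065, 0.1, 0, 0, 0], [0.0, -0.15, -0.065, 0.2, 0, 0, 0], [0.0, -0.173, -0.06, 0.29, 0, 0, 0], [0.0, -0.173, -0.029, 0.29, 0, 0, 0], [0.0, -0.173, -0.029, 0.29, 0, 0, 0], [0.0, -0.173, -0.029, 0.29, 0, 0, 0], [0.0, -0.173, -0.029, 0.29, 0, 0, 0]])

```text
time: 6.6
tool_pos: [0.5473, -0.2013, 0.0084]
tcp_rot: [0.125, 1.568, -0.127]
wrist_force: [-0.1, 0.3, 0.3]
width: -0.0
```

Run:
```python
from h import *
st(); lines("scene",(4.85,-5.4)); tube()
```

```text
t 6.6 uv [-125.4 -253.4] z 0.0084 F [-0.1  0.3  0.3] w -0.0
scene c -25.4 -199.8 size 52.0 79.7 [[-51.599998474121094, -160.0], [-51.29999923706055, -239.6999969482422], [0.699999988079071, -239.5], [0.5, -159.8000030517578]]
scene c 124.0 -22.9 size 29.4 76.6 [[84.30000305175781, -33.099998474121094], [160.39999389648438, -41.900001525878906], [163.6999969482422, -12.699999809265137], [87.5999984741211, -4.0]]
scene c -75.8 -89.2 size 259.5 30.7 [[-129.0, -208.60000610351562], [-99.69999694824219, -217.6999969482422], [-22.600000381469727, 30.100000381469727], [-51.900001525878906, 39.20000076293945]]
scene c -24.3 199.7 size 52.1 80.5 [[-50.400001525878906, 239.89999389648438], [-50.29999923706055, 159.39999389648438], [1.7999999523162842, 159.5], [1.600000023841858, 240.0]]
scene c 326.9 -246.5 size 204.8 28.9 [[301.20001220703125, -346.70001220703125], [330.0, -349.8999938964844], [352.6000061035156, -146.3000030517578], [323.8999938964844, -143.10000610351562]]
tube? [ 27.3 252.9] left [-38.4  31.9] right [-112.1 -210. ] rel deg -17.0
tube? [25.6 74.8] left [121.9 -10.1] right [119.1 -35.6] rel deg -6.3
```

>>> jog_arm(rows=[[0, 0.01, 0, 0, 0, 0, 0], [0, 0.02, 0, 0, 0, 0, 0], [0, 0.026, 0, 0, 0, 0, 0], [0, 0.032, 0, 0, 0, 0, 0], [0, 0.038, 0, 0, 0, 0, 0], [0, 0.044, 0, 0, 0, 0, 0], [0, 0.05, 0, 0, 0, 0, 0], [0, 0.056, 0, 0, 0, 0, 0], [0, 0.062, 0, 0, 0, 0, 0], [0, 0.066, 0, 0, 0, 0, 0], [0, 0.066, 0, 0, 0, 0, 0]])

```text
time: 7.8
tool_pos: [0.5579, -0.1352, 0.0084]
tcp_rot: [0.125, 1.568, -0.126]
wrist_force: [0.5, 0.3, 0.1]
width: 0.001
```

Run:
```python
from h import *
st(); lines("scene",(4.85,-5.4)); tube()
```

```text
t 7.8 uv [-106.5 -189.2] z 0.0084 F [0.5 0.3 0.1] w 0.0
scene c -25.2 -199.8 size 52.4 79.7 [[-51.599998474121094, -160.0], [-51.29999923706055, -239.6999969482422], [1.100000023841858, -239.5], [0.800000011920929, -159.8000030517578]]
scene c 124.1 -22.9 size 29.4 76.4 [[84.5, -33.20000076293945], [160.39999389648438, -41.900001525878906], [163.6999969482422, -12.699999809265137], [87.80000305175781, -4.0]]
scene c -61.6 -48.4 size 258.6 34.2 [[-113.30000305175781, -168.10000610351562], [-80.4000015258789, -177.5], [-9.899999618530273, 71.30000305175781], [-42.79999923706055, 80.5999984741211]]
scene c -24.3 199.7 size 80.6 52.1 [[-50.29999923706055, 159.39999389648438], [1.7000000476837158, 159.39999389648438], [1.7000000476837158, 239.89999389648438], [-50.29999923706055, 239.89999389648438]]
scene c 326.6 -249.6 size 198.6 29.4 [[300.70001220703125, -346.6000061035156], [329.8999938964844, -349.8999938964844], [352.6000061035156, -152.60000610351562], [323.3999938964844, -149.3000030517578]]
tube? [ 26.7 219.6] left [-25.7  72.5] right [ -89.8 -137.5] rel deg -17.0
tube? [25.1 74.8] left [121.7 -10.7] right [119.3 -35.6] rel deg -5.7
```

Left end is at (-26, 76), entering with about 4 mm clearance from the dog; continuing along the axis.

>>> jog_arm(rows=[[0, 0.005, 0, 0, 0, 0, 0], [0, 0.01, 0, 0, 0, 0, 0], [0, 0.015, 0, 0, 0, 0, 0], [0, 0.02, 0, 0, 0, 0, 0], [0, 0.025, 0, 0, 0, 0, 0], [0, 0.03, 0, 0, 0, 0, 0], [0, 0.035, 0, 0, 0, 0, 0], [0, 0.036, 0, 0, 0, 0, 0], [0, 0.036, 0, 0, 0, 0, 0]])

```text
time: 8.8
tool_pos: [0.5638, -0.0996, 0.0085]
tcp_rot: [0.126, 1.568, -0.126]
wrist_force: [-0.8, -0.1, 0.2]
width: 0.002
```

Run:
```python
from h import *
st(); im=lines("scene",(4.85,-5.4)); t=tube()
a=cv2.resize(im[130:270,180:350],None,fx=2.3,fy=2.3,interpolation=cv2.INTER_CUBIC);b=cv2.resize(t[140:280,140:310],None,fx=2.3,fy=2.3,interpolation=cv2.INTER_CUBIC)
cv2.imwrite("pics/p6.png",np.hstack([a,b]))
```

```text
t 8.8 uv [ -96.2 -154.6] z 0.0085 F [-0.8 -0.1  0.2] w 0.0
scene c -25.4 -199.8 size 52.0 79.7 [[-51.599998474121094, -160.0], [-51.29999923706055, -239.6999969482422], [0.699999988079071, -239.5], [0.5, -159.8000030517578]]
scene c 124.4 -23.0 size 29.4 75.8 [[85.0999984741211, -33.20000076293945], [160.39999389648438, -41.900001525878906], [163.6999969482422, -12.699999809265137], [88.4000015258789, -4.099999904632568]]
scene c -54.3 -13.3 size 257.5 33.8 [[-108.9000015258789, -131.1999969482422], [-76.5999984741211, -141.1999969482422], [0.20000000298023224, 104.5], [-32.0, 114.5999984741211]]
scene c -24.3 199.7 size 52.1 80.5 [[-50.400001525878906, 239.89999389648438], [-50.29999923706055, 159.39999389648438], [1.7999999523162842, 159.5], [1.600000023841858, 240.0]]
scene c 326.4 -251.5 size 194.8 29.1 [[300.8999938964844, -346.6000061035156], [329.8999938964844, -349.8999938964844], [351.79998779296875, -156.39999389648438], [322.8999938964844, -153.10000610351562]]
tube? [ 26.7 217.3] left [-14.8 108.2] right [-78.2 -99.6] rel deg -17.0
tube? [25.8 74.7] left [122.1  -9.9] right [118.9 -35.6] rel deg -7.0
```

View pics/p6.png

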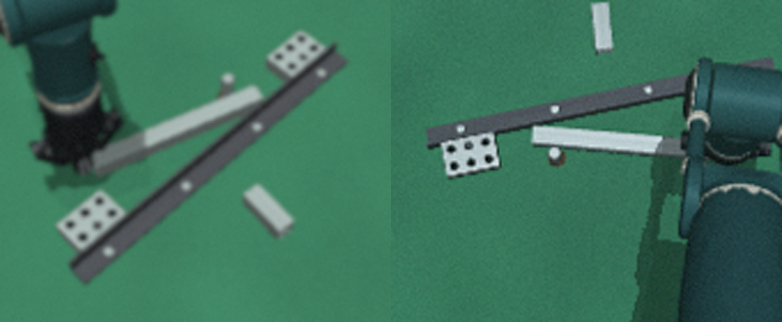

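Tube is in behind the dog: left ≈(-15,110), right ≈(-91,-138). Now round to the front face near the right end and swing it in.

>>> jog_arm(rows=[[0, -0.02, 0, 0, 0, 0, 0], [0, -0.02, -0.03, 0, 0, 0, 0], [0, -0.015, -0.055, 0, 0, 0, 0], [0, 0.02, -0.055, 0, 0, 0, 0], [0, 0.034, -0.055, 0, 0, 0, 0], [0, 0.034, -0.045, 0, 0, 0, 0], [0, 0.034, -0.035, 0, 0, 0, 0], [0, 0.034, -0.029, 0, 0, 0, 0], [0, 0.034, -0.023, 0, 0, 0, 0], [0, 0.034, -0.017, -0.03, 0, 0, 0], [0, 0.034, -0.011, -0.06, 0, 0, 0], [0, 0.033, -0.005, -0.09, 0, 0, 0], [0, 0.032, 0.001, -0.12, 0, 0, 0], [0, 0.031, 0.007, -0.14, 0, 0, 0], [0, 0.03, 0.013, -0.16, 0, 0, 0], [0, 0.029, 0.019, -0.18, 0, 0, 0], [0, 0.028, 0.019, -0.18, 0, 0, 0]])

```text
time: 10.6
tool_pos: [0.5883, -0.0757, 0.0085]
tcp_rot: [-0.016, 1.57, 0.015]
wrist_force: [-0.0, -1.0, 0.1]
width: -0.001
```

Run:
```python
from h import *
st(); im=lines("scene",(4.85,-5.4)); t=tube(); print(goal(-45,-100,.008))
```

```text
t 10.6 uv [ -68.9 -133.9] z 0.0085 F [-0.  -1.   0.1] w -0.0
scene c 124.4 -23.0 size 29.4 75.8 [[85.0999984741211, -33.20000076293945], [160.39999389648438, -41.900001525878906], [163.6999969482422, -12.699999809265137], [88.4000015258789, -4.099999904632568]]
scene c -34.0 -66.6 size 58.2 348.2 [[-71.9000015258789, 105.80000305175781], [-54.20000076293945, -242.0], [4.0, -239.0], [-13.800000190734863, 108.80000305175781]]
scene c -24.3 199.7 size 52.1 80.5 [[-50.400001525878906, 239.89999389648438], [-50.29999923706055, 159.39999389648438], [1.7999999523162842, 159.5], [1.600000023841858, 240.0]]
scene c 326.1 -252.7 size 192.4 29.6 [[300.29998779296875, -346.5], [329.70001220703125, -349.8999938964844], [351.8999938964844, -158.8000030517578], [322.5, -155.39999389648438]]
tube? [25.4 73.7] left [122.4 -10.4] right [119.5 -35.6] rel deg -6.6
(array([0.0005, 0.0362, 0.0207]), array([-0.108 , -0.0002,  0.0003]))
```

Run:
```python
from h import *
im=imaging.read_camera("scene"); t=imaging.read_camera("wrist")
a=cv2.resize(im[140:260,190:340],None,fx=2.6,fy=2.6,interpolation=cv2.INTER_CUBIC)
b=cv2.resize(t,(400,300)); b=np.vstack([b,np.zeros((12,400,3),np.uint8)])
cv2.imwrite("pics/p7.png",np.hstack([a,b]))
```

```text
(no output)
```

View pics/p7.png

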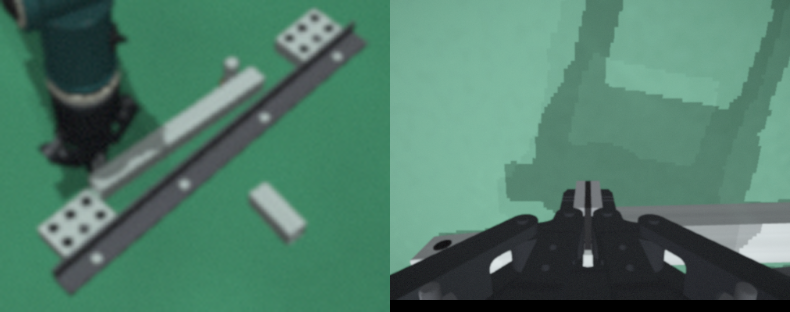

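Run:
```python
from h import *
p=cam("scene")
for n,c in dict(farL=(265,77),nearL=(247,67),farR=(103,194),nearR=(90,178),blkInFar=(118,213),blkInNear=(88,190)).items():
    print(n,(uv(ray(p,(190+c[0]/2.6,140+c[1]/2.6),.025))-[[4.85,-5.4]]).round(0))
```

```text
farL [[-15. 108.]]
nearL [[-42. 103.]]
farR [[ -31. -153.]]
nearR [[ -58. -149.]]
blkInFar [[  -0. -157.]]
blkInNear [[ -47. -162.]]
```

Tube now left (-28,106), right (-45,-151), clear of the right block by ~10 mm. I'll re-contact further left and push in with a leftward drift.

>>> jog_arm(rows=[[0, 0.002, -0.015, -0.05, 0, 0, 0], [0, 0.015, -0.018, -0.108, 0, 0, 0], [0, 0.026, -0.018, -0.108, 0, 0, 0], [0, 0.026, -0.008, -0.108, 0, 0, 0], [0, 0.027, -0.002, -0.108, 0, 0, 0], [0, 0.029, 0.003, -0.108, 0, 0, 0], [0, 0.031, 0.008, -0.108, 0, 0, 0], [0, 0.033, 0.013, -0.108, 0, 0, 0], [0, 0.035, 0.018, -0.108, 0, 0, 0], [0, 0.037, 0.022, -0.108, 0, 0, 0], [0, 0.038, 0.026, -0.108, 0, 0, 0], [0, 0.038, 0.026, -0.108, 0, 0, 0]])

```text
time: 12.0
tool_pos: [0.6133, -0.0365, 0.0086]
tcp_rot: [-0.1, 1.568, 0.1]
wrist_force: [-0.9, 0.3, 1.1]
width: -0.001
```

Run:
```python
from h import *
st(); im=lines("scene",(4.85,-5.4)); t=tube(); print(goal(-36,-100,.008))
a=cv2.resize(im[140:260,190:340],None,fx=5,fy=5,interpolation=cv2.INTER_CUBIC)
cv2.imwrite("pics/p8.png",a)
```

```text
t 12.0 uv [-39.1 -98.2] z 0.0086 F [-0.9  0.3  1.1] w -0.0
scene c -25.4 -199.1 size 52.4 81.3 [[-52.099998474121094, -158.6999969482422], [-51.20000076293945, -240.0], [1.2000000476837158, -239.39999389648438], [0.4000000059604645, -158.10000610351562]]
scene c 124.4 -23.0 size 29.4 75.8 [[85.0999984741211, -33.20000076293945], [160.39999389648438, -41.900001525878906], [163.6999969482422, -12.699999809265137], [88.4000015258789, -4.099999904632568]]
scene c -35.3 -18.6 size 53.4 269.1 [[-70.5999984741211, 114.0], [-53.400001525878906, -154.60000610351562], [-0.10000000149011612, -151.1999969482422], [-17.299999237060547, 117.4000015258789]]
scene c -24.3 199.7 size 80.6 52.1 [[-50.29999923706055, 159.39999389648438], [1.7000000476837158, 159.39999389648438], [1.7000000476837158, 239.89999389648438], [-50.29999923706055, 239.89999389648438]]
scene c 326.8 -247.6 size 202.8 29.1 [[300.8999938964844, -346.6000061035156], [329.8999938964844, -349.8999938964844], [352.70001220703125, -148.5], [323.79998779296875, -145.1999969482422]]
tube? [25.5 73.7] left [122.4 -10.2] right [119.7 -35.6] rel deg -6.1
(array([ 0.0007, -0.0017,  0.0034]), array([ 0.0002,  0.0004, -0.0001]))
```

View pics/p8.png

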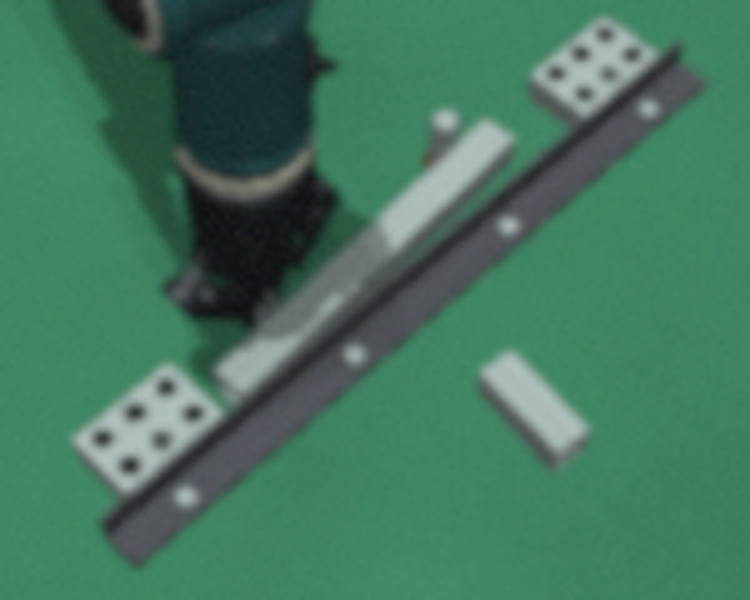

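View: right end is against the fence (~9 mm from the right block), left end ~14 mm off the fence at the dog. The gap on the right is too narrow for the fingers, so I'll first press lightly on top and slide the tube left to open it.

>>> jog_arm(rows=[[0, 0, -0.015, 0, 0, 0, 0], [-0.03, 0, -0.015, 0, 0, 0, 0], [-0.05, 0.03, 0, 0, 0, 0, 0], [-0.05, 0.075, 0.018, 0, 0, 0, 0], [-0.05, 0.075, 0.018, 0, 0, 0, 0], [-0.03, 0.075, 0.018, 0, 0, 0, 0], [-0.022, 0.075, 0.018, 0, 0, 0, 0], [-0.018, 0.075, 0.018, 0, 0, 0, 0], [-0.016, 0.075, 0.018, 0, 0, 0, 0], [-0.015, 0.075, 0.018, 0, 0, 0, 0], [-0.015, 0.075, 0.018, 0, 0, 0, 0]])

```text
time: 13.2
tool_pos: [0.6199, 0.0399, 0.0251]
tcp_rot: [-0.098, 1.572, 0.1]
wrist_force: [-6.8, 1.7, 10.7]
width: -0.003
```

Run:
```python
from h import *
st()
```

```text
t 13.2 uv [-22.9 -23.3] z 0.0251 F [-6.8  1.7 10.7] w -0.0
```

Contact at z = 25.1 mm with 11 N. Drag left.

>>> jog_arm(rows=[[0.002, 0.003, 0, 0, 0, 0, 0], [0.002, 0.006, 0, 0, 0, 0, 0], [0.002, 0.009, 0, 0, 0, 0, 0], [0.002, 0.012, 0, 0, 0, 0, 0], [0.002, 0.015, 0, 0, 0, 0, 0], [0.002, 0.018, 0, 0, 0, 0, 0], [0.002, 0.021, 0, 0, 0, 0, 0], [0.002, 0.024, 0, 0, 0, 0, 0], [0.002, 0.024, 0, 0, 0, 0, 0]])

```text
time: 14.1
tool_pos: [0.6188, 0.0623, 0.0251]
tcp_rot: [-0.099, 1.568, 0.098]
wrist_force: [0.9, -2.7, 5.2]
width: 0.006
```

```bash
cat >> h.py <<'E'
def ends():
    "tube v extent from scene: bright pixels inside the bay"
    p=cam("scene"); im=imaging.read_camera("scene"); hsv=cv2.cvtColor(im,cv2.COLOR_BGR2HSV)
    ys,xs=np.nonzero((hsv[...,1]<60)&(hsv[...,2]>105)); e=uv(ray(p,np.c_[xs,ys],.025))-[4.85,-5.4]
    for lo,hi in [(-33,-20),(-26,-12),(-18,-4)]:
        k=e[(e[:,0]>lo)&(e[:,0]<hi)&(abs(e[:,1])<158),1]; print(lo,hi,np.sort(k)[[0,-1]].round(1) if len(k) else '')
    return im
E
python3 - <<'E'
from h import *
st(); ends()
E
```

```text
t 14.1 uv [-21.1  -1. ] z 0.0251 F [ 0.9 -2.7  5.2] w 0.01
-33 -20 [-146.3  116.7]
-26 -12 [-151.1  113.7]
-18 -4 [-151.3   68. ]
```

>>> jog_arm(rows=[[0.003, 0, 0, 0, 0, 0, 0], [0.004, 0, 0, 0, 0, 0, 0], [0.004, 0.003, 0, 0, 0, 0, 0], [0.004, 0.006, 0, 0, 0, 0, 0], [0.004, 0.009, 0, 0, 0, 0, 0], [0.004, 0.012, 0, 0, 0, 0, 0], [0.004, 0.015, 0, 0, 0, 0, 0], [0.004, 0.018, 0, 0, 0, 0, 0], [0.004, 0.02, 0, 0, 0, 0, 0]])

```text
time: 15.05
tool_pos: [0.6204, 0.0795, 0.025]
tcp_rot: [-0.101, 1.56, 0.096]
wrist_force: [0.4, -8.2, 12.3]
width: -0.002
```

Run:
```python
from h import *
st(); ends()
```

```text
t 15.05 uv [-17.3  15.9] z 0.025 F [ 0.4 -8.2 12.3] w -0.0
-33 -20 [-146.3  114.4]
-26 -12 [-151.1  113.7]
-18 -4 [-151.3   68. ]
```

>>> jog_arm(rows=[[-0.03, 0, 0, 0, 0, 0, 0], [-0.03, -0.006, -0.04, 0, 0, 0, 0], [-0.03, -0.006, -0.055, 0, 0, 0, 0], [0, -0.006, -0.055, 0, 0, 0, 0], [0.0165, -0.006, -0.055, 0, 0, 0, 0], [0.0165, -0.006, -0.055, 0, 0, 0, 0], [0.0165, -0.006, -0.04, 0, 0, 0, 0], [0.0165, -0.006, -0.034, 0, 0, 0, 0], [0.0165, -0.004, -0.031, 0, 0, 0, 0], [0.0165, -0.001, -0.028, 0, 0, 0, 0], [0.0165, 0.002, -0.025, 0, 0, 0, 0], [0.0165, 0.005, -0.022, 0, 0, 0, 0], [0.0165, 0.008, -0.02, 0, 0, 0, 0], [0.0165, 0.01, -0.0195, 0, 0, 0, 0], [0.0165, 0.01, -0.0195, 0, 0, 0, 0]])

```text
time: 16.6
tool_pos: [0.5999, 0.0878, 0.0083]
tcp_rot: [-0.101, 1.56, 0.096]
wrist_force: [-1.5, 0.4, 0.5]
width: -0.003
```

Run:
```python
from h import *
st(); im=ends()
a=cv2.resize(im[140:260,190:340],None,fx=5,fy=5,interpolation=cv2.INTER_CUBIC)
cv2.imwrite("pics/p9.png",a)
```

```text
t 16.6 uv [-36.6  26.8] z 0.0083 F [-1.5  0.4  0.5] w -0.0
-33 -20 [-139.7  119.1]
-26 -12 [-144.3  120. ]
-18 -4 [-144.6  120. ]
```

View pics/p9.png

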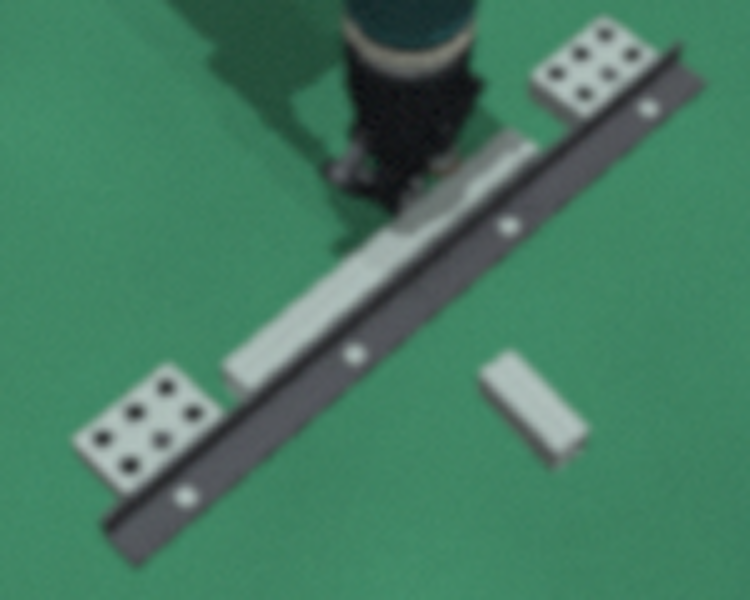

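Tube is now flat on the fence and moved ~7 mm left (about -143…119); unjammed. Press on top and drag left again.

>>> jog_arm(rows=[[0, 0, -0.012, 0, 0, 0, 0], [-0.03, 0, -0.012, 0, 0, 0, 0], [-0.04, -0.025, 0.01, 0, 0, 0, 0], [-0.04, -0.047, 0.021, 0, 0, 0, 0], [-0.03, -0.047, 0.021, 0, 0, 0, 0], [-0.02, -0.047, 0.021, 0, 0, 0, 0], [-0.015, -0.047, 0.021, 0, 0, 0, 0], [-0.013, -0.047, 0.021, 0, 0, 0, 0], [-0.013, -0.047, 0.021, 0, 0, 0, 0], [-0.013, -0.044, 0.021, 0, 0, 0, 0], [-0.013, -0.041, 0.021, 0, 0, 0, 0], [-0.013, -0.038, 0.021, 0, 0, 0, 0], [-0.013, -0.035, 0.021, 0, 0, 0, 0], [-0.013, -0.032, 0.021, 0, 0, 0, 0], [-0.013, -0.029, 0.021, 0, 0, 0, 0], [-0.013, -0.026, 0.021, 0, 0, 0, 0], [-0.013, -0.023, 0.021, 0, 0, 0, 0], [-0.013, -0.02, 0.021, 0, 0, 0, 0]])

```text
time: 18.45
tool_pos: [0.6263, 0.0689, 0.025]
tcp_rot: [-0.106, 1.553, 0.095]
wrist_force: [1.1, -9.7, 16.6]
width: 0.002
```

Run:
```python
from h import *
st(); im=ends()
```

```text
t 18.45 uv [-12.8   4.7] z 0.025 F [ 1.1 -9.7 16.6] w 0.0
-33 -20 [-139.7  121.5]
-26 -12 [-144.3  121.5]
-18 -4 [-144.6  120.8]
```

The top drag just slips (finger friction 0.58, no tube motion), so I'm dropping it. The right gap is now about 21 mm and the shut fingertips about 15 mm, so they should fit. Lift and line up above the gap.

Run:
```python
from h import *
print(goal(-15,-152,.05))
```

```text
(array([-0.0238, -0.1573, -0.002 ]), array([0.0011, 0.0153, 0.0077]))
```

>>> jog_arm(rows=[[-0.025, 0, 0, 0, 0.005, 0.004, 0], [-0.03, -0.04, 0, 0, 0.015, 0.008, 0], [-0.03, -0.08, 0, 0, 0.015, 0.008, 0], [-0.024, -0.12, -0.002, 0.001, 0.015, 0.008, 0], [-0.024, -0.157, -0.002, 0.001, 0.015, 0.008, 0], [-0.024, -0.157, -0.002, 0.001, 0.015, 0.008, 0], [-0.024, -0.157, -0.002, 0.001, 0.015, 0.008, 0], [-0.024, -0.157, -0.002, 0.001, 0.015, 0.008, 0]])

```text
time: 19.3
tool_pos: [0.6427, -0.085, 0.0491]
tcp_rot: [-0.099, 1.57, 0.102]
wrist_force: [0.0, -0.3, 0.2]
width: 0.002
```

Run:
```python
from h import *
st(); print(goal(-15,-152,.03)); w=imaging.read_camera("wrist"); p=cam("wrist")
# expected pixels of block inner-edge and tube-end edge at z=.025, and tip centre
f=lambda u,v,z: proj(p,np.r_[O+U*u/1000+V*v/1000,z])[0].round(1)
print('blk',f(-50,-162.5,.025),f(0,-162.5,.025),'tubeEnd',f(-25,-141.5,.025),f(0,-141.5,.025),'fenceface',f(0,-150,.025))
cv2.imwrite("pics/w10.png",cv2.resize(w[150:384,130:380],None,fx=2.4,fy=2.4,interpolation=cv2.INTER_CUBIC));
```

```text
t 19.3 uv [ -16.1 -150.1] z 0.0491 F [ 0.  -0.3  0.2] w 0.0
(array([ 0.0191, -0.002 ,  0.0011]), array([ 0.0009, -0.0018, -0.0015]))
blk [228.3 169.6] [229.9 258.3] tubeEnd [268.3 215.6] [267.7 258.4] fenceface [252.4 258.4]
```

View pics/w10.png

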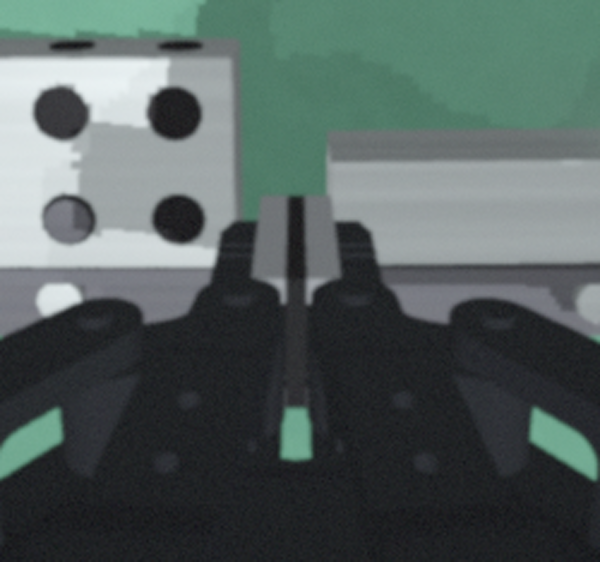

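Wrist view: block inner edge at crop x=240, tube end at x=328 (gap ≈ 20.6 mm), tip pads ~14 mm wide with broader finger backs starting ~14 mm above the tip. So I go down only to z ≈ 16 mm, at v ≈ -152.4.

>>> jog_arm(rows=[[0, -0.0025, 0.001, 0, 0, 0, 0], [0.01, -0.0025, 0.001, 0, 0, 0, 0], [0.018, -0.0025, 0.001, 0, 0, 0, 0], [0.023, -0.0025, 0.001, 0, 0, 0, 0], [0.027, -0.0025, 0.001, 0, 0, 0, 0], [0.03, -0.0025, 0.001, 0, 0, 0, 0], [0.033, -0.0025, 0.001, 0, 0, 0, 0], [0.033, -0.0025, 0.001, 0, 0, 0, 0]])

```text
time: 20.15
tool_pos: [0.6441, -0.087, 0.0182]
tcp_rot: [-0.1, 1.571, 0.102]
wrist_force: [-4.4, 0.9, 11.2]
width: -0.001
```

Run:
```python
from h import *
st(); ends()
```

```text
t 20.15 uv [ -14.9 -152.2] z 0.0182 F [-4.4  0.9 11.2] w -0.0
-33 -20 [-119.2  121.5]
-26 -12 [-130.9  121.5]
-18 -4 [-135.7  120.8]
```

The finger backs touch at z = 18 mm (11 N). Lift 1.5 mm and push left; ~5.5 mm overlap on the end face is enough.

>>> jog_arm(rows=[[-0.0025, 0, -0.002, 0, 0, 0, 0], [-0.0025, 0, -0.002, 0, 0, 0, 0], [-0.0025, 0.002, -0.002, 0, 0, 0, 0], [-0.0025, 0.004, -0.002, 0, 0, 0, 0], [-0.0025, 0.006, -0.002, 0, 0, 0, 0], [-0.0025, 0.008, -0.002, 0, 0, 0, 0], [-0.0025, 0.01, -0.002, 0, 0, 0, 0], [-0.0025, 0.012, -0.002, 0, 0, 0, 0], [-0.0025, 0.014, -0.002, 0, 0, 0, 0], [-0.0025, 0.016, -0.002, 0, 0, 0, 0], [-0.0025, 0.018, -0.002, 0, 0, 0, 0], [-0.0025, 0.02, -0.002, 0, 0, 0, 0], [-0.0025, 0.022, -0.002, 0, 0, 0, 0], [-0.0025, 0.022, -0.002, 0, 0, 0, 0]])

```text
time: 21.6
tool_pos: [0.6393, -0.065, 0.0208]
tcp_rot: [-0.099, 1.571, 0.103]
wrist_force: [-0.6, 0.6, 0.0]
width: -0.002
```

Run:
```python
from h import *
st(); ends(); tube()
```

```text
t 21.6 uv [ -16.9 -129.8] z 0.0208 F [-0.6  0.6  0. ] w -0.0
-33 -20 [-98.5 137.9]
-26 -12 [-115.1  139.6]
-18 -4 [-117.5  139.6]
tube? [ 27.3 210.6] left [-14.8 138.8] right [-13.3 -71.7] rel deg 0.4
tube? [25.6 74.1] left [122.2 -10.2] right [119.5 -35.6] rel deg -6.3
```

Tube slid to left ≈ 138. Back off a bit, go lower, and push the remaining ~24 mm.

>>> jog_arm(rows=[[0, -0.006, -0.002, 0, 0, 0, 0], [0, -0.01, -0.003, 0, 0, 0, 0], [0.005, -0.011, -0.003, 0, 0, 0, 0], [0.01, -0.011, -0.003, 0, 0, 0, 0], [0.01, -0.006, -0.003, 0, 0, 0, 0], [0.01, 0, -0.003, 0, 0, 0, 0], [0.01, 0.003, -0.003, 0, 0, 0, 0], [0.01, 0.006, -0.003, 0, 0, 0, 0], [0.01, 0.009, -0.003, 0, 0, 0, 0], [0.01, 0.012, -0.003, 0, 0, 0, 0], [0.01, 0.015, -0.003, 0, 0, 0, 0], [0.01, 0.018, -0.003, 0, 0, 0, 0], [0.01, 0.02, -0.003, 0, 0, 0, 0], [0.01, 0.02, -0.003, 0, 0, 0, 0]])

```text
time: 23.1
tool_pos: [0.6346, -0.0477, 0.0114]
tcp_rot: [-0.103, 1.569, 0.1]
wrist_force: [1.2, -8.1, -1.3]
width: 0.0
```

Run:
```python
from h import *
st(); ends(); tube()
```

```text
t 23.1 uv [ -19.4 -112. ] z 0.0114 F [ 1.2 -8.1 -1.3] w 0.0
-33 -20 [-82.3 157.8]
-26 -12 [-91.9 157. ]
-18 -4 [-157.9  157.8]
tube? [25.4 73.7] left [122.3 -10.4] right [119.8 -35.6] rel deg -5.7
```

>>> jog_arm(rows=[[0, 0.002, 0, 0, 0, 0, 0], [0, 0.004, 0, 0, 0, 0, 0], [0, 0.006, 0, 0, 0, 0, 0], [0, 0.006, 0, 0, 0, 0, 0]])

```text
time: 23.6
tool_pos: [0.6347, -0.0473, 0.012]
tcp_rot: [-0.111, 1.567, 0.096]
wrist_force: [0.1, -20.3, -2.2]
width: -0.002
```

Run:
```python
from h import *
st(); ends()
```

```text
t 23.6 uv [ -19.2 -111.7] z 0.012 F [  0.1 -20.3  -2.2] w -0.0
-33 -20 [-82.3 157.8]
-26 -12 [-89.7 157. ]
-18 -4 [-157.9  157.8]
```

20 N with no motion, and -112+14.5 = -97.5: exactly where the right end sits when the tube touches the left block. Back off, lift clear and check from above.

>>> jog_arm(rows=[[0, -0.008, 0, 0, 0, 0, 0], [0, -0.014, 0, 0, 0, 0, 0], [-0.03, -0.014, 0, 0, 0, 0, 0], [-0.07, -0.02, -0.03, 0, 0, 0, 0], [-0.11, -0.05, -0.08, 0, 0, 0, 0], [-0.13, -0.09, -0.12, 0, 0, 0, 0], [-0.13, -0.13, -0.15, 0, 0, 0, 0], [-0.13, -0.17, -0.16, 0, 0, 0, 0], [-0.13, -0.2, -0.16, 0, 0, 0, 0], [-0.13, -0.2, -0.16, 0, 0, 0, 0], [-0.13, -0.2, -0.16, 0, 0, 0, 0]])

```text
time: 24.75
tool_pos: [0.502, -0.2657, 0.144]
tcp_rot: [-0.107, 1.567, 0.094]
wrist_force: [-0.1, 0.5, 0.5]
width: -0.002
```

Run:
```python
from h import *
st(); ends(); lines("scene",(4.85,-5.4)); t=lines("top"); p=cam("top")
cv2.imwrite("pics/f.png",cv2.resize(t[150:250,140:320],None,fx=4.4,fy=4.4,interpolation=cv2.INTER_CUBIC))
```

```text
t 24.75 uv [-178.5 -311.5] z 0.144 F [-0.1  0.5  0.5] w -0.0
-33 -20 [-98.5 157.8]
-26 -12 [-101.2  157. ]
-18 -4 [-103.9  157.8]
scene c -25.2 -199.8 size 52.4 79.7 [[-51.599998474121094, -160.0], [-51.29999923706055, -239.6999969482422], [1.100000023841858, -239.5], [0.800000011920929, -159.8000030517578]]
scene c 124.3 -23.0 size 29.4 76.9 [[84.5, -33.20000076293945], [160.8000030517578, -41.900001525878906], [164.1999969482422, -12.800000190734863], [87.80000305175781, -4.0]]
scene c -24.3 67.9 size 344.1 52.1 [[-50.29999923706055, -104.0999984741211], [1.7000000476837158, -104.0999984741211], [1.7000000476837158, 239.89999389648438], [-50.29999923706055, 239.89999389648438]]
scene c 327.0 -243.4 size 214.2 29.9 [[299.8999938964844, -348.1000061035156], [329.6000061035156, -351.6000061035156], [354.1000061035156, -138.8000030517578], [324.3999938964844, -135.3000030517578]]
top c -281.9 -321.4 size 57.9 12.8 [[-294.20001220703125, -348.29998779296875], [-281.70001220703125, -351.0], [-269.5, -294.3999938964844], [-282.0, -291.70001220703125]]
top c -24.4 69.6 size 52.2 336.0 [[-50.900001525878906, 237.5], [-50.0, -98.5], [2.200000047683716, -98.4000015258789], [1.2999999523162842, 237.60000610351562]]
top c -25.1 -199.9 size 52.2 77.0 [[-51.29999923706055, -161.39999389648438], [-51.0, -238.39999389648438], [1.100000023841858, -238.3000030517578], [0.8999999761581421, -161.3000030517578]]
top c 120.5 -22.9 size 25.5 74.7 [[81.9000015258789, -31.0], [156.0, -40.099998474121094], [159.10000610351562, -14.800000190734863], [85.0, -5.699999809265137]]
top c 314.8 -75.3 size 553.3 4.0 [[277.79998779296875, -349.5], [281.70001220703125, -350.0], [351.79998779296875, 198.8000030517578], [347.8999938964844, 199.3000030517578]]
```

View pics/f.png

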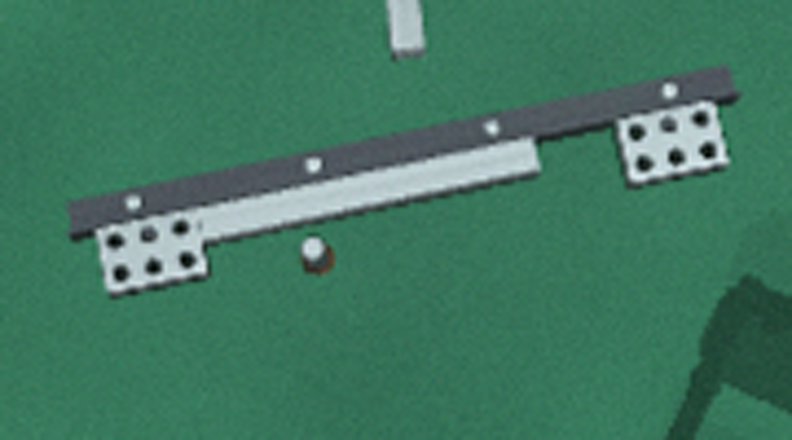

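Top view: tube against the left block, right end at v = -98.4, lying along the fence. Check flatness numerically along the tube.

Run:
```python
from h import *
p=cam("top"); t=imaging.read_camera("top"); g=cv2.GaussianBlur(cv2.cvtColor(t,cv2.COLOR_BGR2HSV),(3,3),0).astype(np.float32)
for v in (-150+0,-80,-60,-30,0,30,55,110,140,-200,190):
    us=np.arange(-70,20,.5); X=np.array([np.r_[O+U*u/1000+V*v/1000,.025] for u in us]); q=proj(p,X).astype(np.float32)
    br=cv2.remap(g[...,2]-g[...,1],q[:,:1],q[:,1:],cv2.INTER_LINEAR)[:,0]
    k=us[br>60]; print(v,(k.min(),k.max()) if len(k) else None)
```

```text
-150 None
-80 (np.float64(-26.5), np.float64(4.5))
-60 (np.float64(-26.0), np.float64(18.5))
-30 (np.float64(-26.5), np.float64(5.0))
0 (np.float64(-26.5), np.float64(4.5))
30 (np.float64(-27.0), np.float64(5.0))
55 (np.float64(-26.5), np.float64(4.5))
110 (np.float64(-27.0), np.float64(4.0))
140 (np.float64(-27.0), np.float64(4.0))
-200 (np.float64(-50.5), np.float64(18.5))
190 (np.float64(-50.5), np.float64(3.5))
```

Front edge reads -26…-27 mm along the whole length (ideal -25; the blocks' edges read -50.5 for -50), so the tube is within about 1.5 mm of the fence and parallel to it. Handing in.

```bash
python3 -c "
from workcell import finish_job
print(finish_job())"
```

```text
the job is handed in; nothing more can be done
None
```

The tube is in the jig and the job is handed in at about 25 s. `finish_job()` gives no verdict.

**What I did:** with the gripper shut, I pushed the left part of the tube to set the slant and pushed it in along its axis behind the dog. Then I swung the right end in, flattened the tube on the fence and pushed its right end until it met the left block.

**Last checks, in the jig's frame:**
- **Fence:** the tube's front edge reads -26 to -27 mm all along (-25 would be perfect), so it is parallel and within about 1.5 mm of the fence.
- **Left block:** the right end is at y = -98.4 mm in the top view (-97.5 would be full contact). The last push also stopped hard at 20 N without moving the tube.
- **Behind the dog:** before the swing, the left end measured about (-15, +110) mm with the right end about (-91, -138) mm, which meets the on-the-way condition.
- **Offcut:** its measured position is the same as at the start, within about 1 mm.
- **Mug and wrench:** I never went near them, but I did not re-measure them at the end.
- **Robot:** the arm is clear of everything.

**What went wrong or disagreed:**
- During the swing, friction carried the tube to about 10 mm from the right block.
- Three presses on top of the tube to drag it left, at up to 17 N, only slipped. A slanted push on the front face then moved it about 7 mm, which made room for the fingertips.
- Going down into that gap, the fingers touched something at 11 N. I raised them 2.5 mm and pushed from there.
- The scene camera read about 5 mm off the top camera, so I corrected it against the blocks.

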